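# Battery off the drain pump, into the charger

### The job

Take the flat battery off the drain pump: hold its thumb release down, firmly but not hard, while you draw the battery straight back until it is clear of its catch and lips, and lift it off without wrenching it against the catch. Then gently set it down fully home in the empty bay of the charger, the same way round as the battery beside it, and let go; leave everything else where it is.

Things in the scene. Friction and masses are not known exactly. Their poses are not given: they have to be found in the camera images.
- pump: Battery-driven drain pump, 215 mm long, 104 mm wide. Origin on its centre line, 85 mm below its deck, x along it towards its finned motor, z up. It never shifts sideways, but stands on soft rubber feet: under a push it sinks, softly and then firmly, 1 to 9 mm in all, differently each time (it must be felt), and rises again. Behind the battery nothing is higher than 150 mm over the table.
- deck (a point): On the pump's deck (80 to 96 mm over the table), under the middle of the battery at rest; axes as the pump's. Rails 7.5 mm high, 66 mm apart, guide the battery; two lips on each rail (tops 11.5 mm over the deck) lie over its foot tabs. Once the battery is drawn 14 to 28 mm back, along -x, the tabs stand between the lips and it lifts straight up. It slides easily.
- pack: The battery on the pump, black, about 0.45 kg. Origin mid-underside; x to its terminal end (on the pump: to the motor), z up. Body 92 mm long (x), 50 wide (y), 48 high; four foot tabs, 5 mm high, reach to y = +-31 mm. Grip it across the 50 mm, fingertips 20 mm or more over its underside to clear lips and charger rim. The thumb release is on top at its -x end.
- pack_mid (a point): The middle of the battery's body, half-way up (24 mm over its underside); axes as the battery's.
- release: Grey thumb release on the battery, a pad 34 mm (x) by 42 mm. Origin mid-top of the pad, 8 mm over the battery's top when up; axes as the battery's. It goes 6 mm down into the battery against a spring, 3 N rising to 8 N at the bottom. A ridge 6 mm high and 6 mm thick along its -x edge (flat pad from x = -11 to 17 mm) lets a fingertip pull the battery. More than 25 N harms it.
- tooth (a point): Foot of the steel catch tooth under the release, part of it: 18 mm wide (y), 6 mm long (x), 8 mm below the battery's underside when up. It stands behind a steel bar in the pump's deck and stops the battery from being drawn back; only in the last 1 mm of the release's 6 mm does it pass under the bar, so hold the release at the bottom for the first 15 mm of the draw.
- charger: Fixed two-bay charger, grey plastic, 127 mm (x) by 194 mm (y), 44 mm high. Origin mid-underside; x points as the batteries' x does in the bays. The bay at y = +46 mm is empty, that at y = -46 mm holds another battery. Bays are 95 by 65 mm (1.5 mm play all round the battery with its tabs), 18 mm deep, with a 4 mm bevel round the mouth and a well for the tooth.
- bay (a point): The middle of the floor of the empty bay, 26 mm over the table, 18 mm below its rim; x is the way the battery's x must point, z up. Seated, the battery's underside lies on this floor.
- spare: The other battery, of the same make, in the charger's second bay. Origin in the middle of its underside. Leave it.
- flask_c (a point): A small white bottle, 48 mm across and 120 mm high, standing between the pump and the charger; the middle of its underside. Leave it.
- coupling_c (a point): A steel hose coupling, 34 mm across and 42 mm high, standing between the pump and the charger; the middle of its underside. Leave it.
- driver_c (a point): A screwdriver, 170 mm long, lying in front of the robot. Leave it.
- tape_c (a point): A roll of white tape, 90 mm across and 24 mm high, off to one side. Leave it.
- beaker_c (a point): A clear beaker, 72 mm across and 85 mm high, off to the other side. Leave it.
There are look-alikes about, which are no part of the job. Leave any green or yellow look-alike of the pack alone.

How it is judged:
By the outcome, as a careful person would: the job done as asked, in the order asked, and still so for the second after the job is handed in, with the robot touching nothing.
It also fails if it takes over 64 s, if anything falls off the work surface, if the arm or the gripper's body presses on something with over 40 N, if the wrist force passes 120 N, or if a joint passes its speed limit or range.

### The arm

A 6-joint arm with a two-finger parallel gripper is mounted at the origin on the work surface. World frame = base frame: x ahead of the robot, y to its left, z up, the work surface at z = 0. Lengths are in m, angles in rad, forces in N, time in s.
With the tool pointing down it reaches from about 0.3 to 1 m from the base axis. Payload 5.1 kg.
Tool frame: the origin (TCP) lies at the very end of the fingers, on their centre line; the grasp point (between the pads) lies 19 mm behind it; x points along the fingers, y is the direction in which the jaws open and shut, and the axes are right-handed (so a half turn about x gives the same grasp; the last joint's range is limited). The gripper opens to 95 mm and grips with 3 to 60 N. Pads are 20 mm wide; open, the fingers measure 119 mm over their backs; the gripper's body (75 mm by 180 mm) begins 59 mm behind the grasp point.
Start: joints at [-1.242, 0.124, 1.65, -0, 1.367, -0.083], TCP at [0.26, -0.596, 0.191] pointing down, gripper open.
Joint ranges: [-2.61, 2.61], [-1.02, 2.33], [0.03, 2.71], [-1.35, 4.49], [0.32, 2.68], [-2.91, 2.91]. Speed limits (rad/s): [2.57, 2.57, 3.14, 3.14, 3.14, 3.14].

### API

Orientations are given as a rotation vector (axis times angle).
In Python, from plant import env gives the robot as it stands. The module is installed in compiled form; this text tells all that it offers.
- The arm moves only by the tool step_arm, never from a script. Its argument "increments" is a list of rows, each a list of 3 entries, a list of its own where there are three numbers: the shift along the tool's x, y, z in mm, then the turn, a rotation vector about the tool's x, y, z in degrees, then the opening, from 0 (shut) to 1 (fully open). A call has 1 to 8 rows; each row is the pose to reach, as a shift and turn from the pose commanded when the call began, along the tool's axes at that moment; what a row does not reach only later rows make up. A row lasts 1/10 s, in which the tool goes at most 50 mm and 8.59 degrees, less where a joint would pass 70% of its speed; a pose out of reach is approached as far as the arm can. A call with a gripper value outside its range is refused whole. The fingers move at their own pace and stop on an object; the grip force is fixed at half the most. Time passes only in rows, so rows that repeat a pose let the fingers close. It gives the time, the measured TCP pose, the force and the opening at its end, in the units of the state.
- env.get_state(): the state, without advancing time (a new reading comes with each control period).
- env.camera(name): name is "scene" or "top" or "wrist"; returns a dict with "image" (420x560x3 uint8, blue, green, red), "intrinsics" (3x3 intrinsics, pixels), "world_from_camera" (4x4, takes a point from camera to world coordinates); the wrist camera has in their place "T_tool_cam" (4x4, takes a point from camera to tool coordinates, whose origin is the TCP and whose axes are the tool frame's). Camera axes: x right, y up, looking along -z (the intrinsics and any distortion apply to the point x, -y, -z); pixel columns grow to the right and rows downward; lengths in m; the calibration is good to about 2 mm. A picture is of the moment at which its call begins: read the wrist's pose just before it. There is no depth.
- env.hand_in(): hands the job in, once; it reports no verdict.
The state is a dict: "time": time; "qpos": joint angles; "dq": joint speeds; "effort": joint torques, N m; "ee_pos": TCP position; "tool_rot": TCP orientation; "wrist_force": force on the tool from outside, world axes, zero at the start; "wrist_torque": the same for the moment, N m; "opening": opening from 0.0 (shut) to 1.0 (fully open).
Only numpy, scipy, OpenCV 4.12 (cv2) and the standard library are available. Lean on these libraries where they do the work, as an engineer would, in place of code of your own. Each camera call takes 0.05 s, during which the arm holds its last target. There are 200 camera calls.

## Working session

There is one attempt and no reset: what is moved stays moved. The work goes in short steps, Python scripts to look and compute and a tool call to move; the robot and the scene stay as the last step left them, time stands still between calls to the robot, and variables do not carry over. Pictures are saved under pics/ and viewed, about 8 in all and at most 12, crops included, and the job is handed in when it is done.

Besides the shell and the picture viewer there is one more tool, called after "Request:" by a JSON object that holds its "name" and its "arguments". step_arm: Moves the arm, as the interface text tells. Its arguments: {"type":"object","properties":{"increments":{"type":"array","items":{"type":"array"}}},"required":["increments"]}

```bash
mkdir -p pics; cat > h.py <<'E'
import numpy as np, cv2
from scipy.spatial.transform import Rotation as R
from plant import env
def snap(n,f):
    s=env.get_state(); c=env.camera(n); 
    if n=='wrist':
        T=np.eye(4);T[:3,:3]=R.from_rotvec(s['tool_rot']).as_matrix();T[:3,3]=s['ee_pos'];T=T@c['T_tool_cam']
    else: T=c['world_from_camera']
    cv2.imwrite(f'pics/{f}.png',c['image']); np.savez(f'pics/{f}.npz',T=np.array(T),K=c['intrinsics'])
    return c
def pix2w(f,u,v,z):
    d=np.load(f'pics/{f}.npz');T,K=d['T'],d['K']
    r=np.linalg.inv(K)@[u,v,1]; r=T[:3,:3]@[r[0],-r[1],-r[2]]
    return T[:3,3]+r*(z-T[2,3])/r[2]
def w2pix(f,p):
    d=np.load(f'pics/{f}.npz');T,K=d['T'],d['K']
    q=np.linalg.inv(T)@[*p,1]; q=K@[q[0],-q[1],-q[2]]; return q[:2]/q[2]
E
python3 - <<'E'
from h import *
for n in('top','scene'):
    c=snap(n,n+'0'); print({k:v for k,v in c.items() if k!='image'})
print(env.get_state())
E
```

```text
{'intrinsics': array([[543.73060569,   0.        , 278.82480785],
       [  0.        , 543.73060569, 202.36110722],
       [  0.        ,   0.        ,   1.        ]]), 'world_from_camera': array([[-0.02857731,  0.991288  , -0.12857461,  0.30843431],
       [-0.99951786, -0.02677565,  0.01571964,  0.01294219],
       [ 0.01214003,  0.12896184,  0.99157524,  1.78310079],
       [ 0.        ,  0.        ,  0.        ,  1.        ]])}
{'intrinsics': array([[416.60645087,   0.        , 278.26137609],
       [  0.        , 416.60645087, 208.06500883],
       [  0.        ,   0.        ,   1.        ]]), 'world_from_camera': array([[ 0.47512426, -0.56604743,  0.67368186,  1.2262423 ],
       [ 0.87991417,  0.30810311, -0.36169535, -0.3663382 ],
       [-0.00282675,  0.76463245,  0.64446042,  0.76677848],
       [ 0.        ,  0.        ,  0.        ,  1.        ]])}
{'time': 0.1, 'qpos': array([-1.24162783e+00,  1.24443543e-01,  1.65152229e+00, -2.70037079e-05,
        1.36748978e+00, -8.25945769e-02]), 'dq': array([ 0.00167146, -0.00145074, -0.00277932,  0.0003692 , -0.00028646,
        0.0007972 ]), 'effort': array([ 4.71395015e-04, -4.18882728e+01, -3.61096394e+01,  7.76826683e-02,
        4.61990456e-02, -6.74250032e-05]), 'ee_pos': array([ 0.25991508, -0.59509745,  0.1894166 ]), 'tool_rot': array([ 1.99512732,  0.41860474, -1.99564781]), 'wrist_force': array([ 0.13502521, -0.34564986,  0.76535814]), 'wrist_torque': array([0.0071141 , 0.03360665, 0.00877482]), 'opening': 0.9986227659336554}
```

View pics/top0.png

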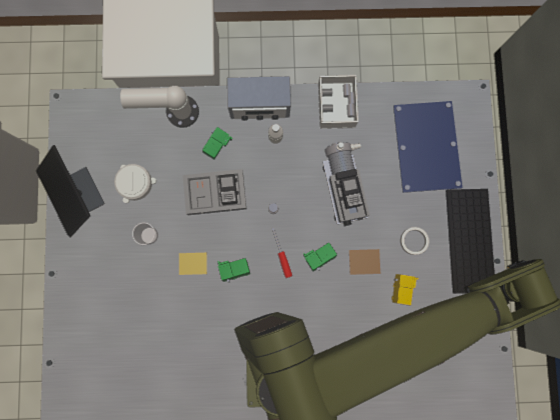

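View pics/scene0.png

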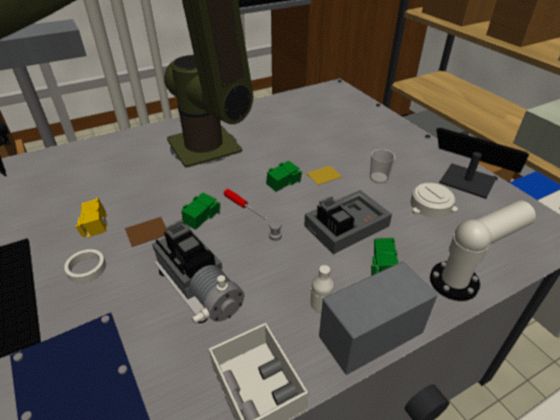

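The top view shows the pump near (347,190) with its motor end at (341,152), and the charger near (215,192) with its left bay (200,193) empty and the spare at (229,190). The flask is at (276,131) and the coupling at (273,208). Next I'll enlarge that part.

```bash
python3 - <<'E'
from h import *
i=cv2.imread('pics/top0.png')
a=cv2.resize(i[160:225,175:255],None,fx=5,fy=5,interpolation=cv2.INTER_CUBIC)
b=cv2.resize(i[135:230,310:380],None,fx=5,fy=5,interpolation=cv2.INTER_CUBIC)
o=np.zeros((480,760,3),np.uint8); o[:325,:400]=a; o[:475,405:755]=b
cv2.imwrite('pics/c1.png',o)
E
```

```text
(no output)
```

View pics/c1.png

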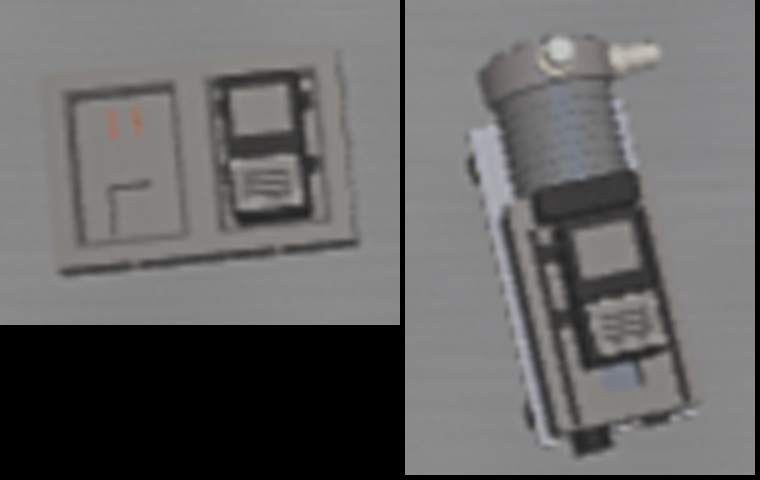

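```bash
python3 - <<'E'
from h import *
B=lambda x,y,z:pix2w('top0',310+(x-405)/5,135+y/5,z)
A=lambda x,y,z:pix2w('top0',175+x/5,160+y/5,z)
p=np.array([B(x,y,.136) for x,y in((565,228),(640,208),(668,348),(590,368))])
print(p,p.mean(0),[np.linalg.norm(p[i]-p[i-1]) for i in range(4)])
d=p[0]+p[1]-p[2]-p[3];print('packyaw',np.degrees(np.arctan2(d[1],d[0])))
q=np.array([A(x,y,.044) for x,y in((42,78),(338,52),(355,238),(60,268))])
print(q,q.mean(0),[np.linalg.norm(q[i]-q[i-1]) for i in range(4)])
d=q[0]+q[1]-q[2]-q[3];print('chyaw',np.degrees(np.arctan2(d[1],d[0])))
q=np.array([A(x,y,.044) for x,y in((65,92),(178,83),(187,236),(80,246))])
print(q,q.mean(0),[np.linalg.norm(q[i]-q[i-1]) for i in range(4)])
print(pix2w('top0',276,131,.1),pix2w('top0',273,208,.042),pix2w('top0',285,262,.02))
s=env.get_state();print(R.from_rotvec(s['tool_rot']).as_matrix().round(3));c=env.camera('wrist');print(c['T_tool_cam'],c['intrinsics'])
E
```

```text
[[ 0.5842223  -0.20932976  0.136     ]
 [ 0.59547241 -0.25611822  0.136     ]
 [ 0.50818469 -0.26917711  0.136     ]
 [ 0.49717135 -0.22084385  0.136     ]] [ 0.54626269 -0.23886724  0.136     ] [np.float64(0.08780912376101938), np.float64(0.04812197888441004), np.float64(0.0882591691688887), np.float64(0.049572145732197544)]
packyaw 8.022971795988385
[[0.62967016 0.29190407 0.044     ]
 [0.64175055 0.09999766 0.044     ]
 [0.5197915  0.09149767 0.044     ]
 [0.50552863 0.2811177  0.044     ]] [0.57418521 0.19112927 0.044     ] [np.float64(0.12460925111070975), np.float64(0.192286267539236), np.float64(0.12225489178842866), np.float64(0.19015569269519392)]
chyaw 4.480986062118523
[[0.6200758  0.27710263 0.044     ]
 [0.62405928 0.20399293 0.044     ]
 [0.52401687 0.19945388 0.044     ]
 [0.51940411 0.26819445 0.044     ]] [0.57188901 0.23718597 0.044     ] [np.float64(0.10106505324409339), np.float64(0.07321814431536061), np.float64(0.10014533326050783), np.float64(0.06889516578842594)]
[ 0.75536128 -0.0113034   0.1       ] [0.51637617 0.00464128 0.042     ] [ 0.34266071 -0.02937291  0.02      ]
[[-0.001  0.4   -0.916]
 [ 0.002 -0.916 -0.4  ]
 [-1.    -0.002 -0.   ]]
[[-1.17078259e-03  2.37124232e-01 -9.71478630e-01 -1.94342848e-01]
 [ 9.99999307e-01  1.58235014e-04 -1.16653150e-03  8.84670238e-04]
 [-1.22890951e-04 -9.71479322e-01 -2.37124253e-01 -6.63879177e-02]
 [ 0.00000000e+00  0.00000000e+00  0.00000000e+00  1.00000000e+00]] [[319.10371422   0.         280.41453601]
 [  0.         319.10371422 211.66786479]
 [  0.           0.           1.        ]]
```

Request:
{"name": "step_arm", "arguments": {"increments": [[[-60,-20,-20],[0,0,0],0.9],[[-60,-60,-60],[4,0,0],0.9],[[-60,-80,-105],[8,0,0],0.9],[[-60,-105,-150],[12,0,0],0.9],[[-60,-130,-195],[14,0,0],0.9],[[-60,-155,-240],[14,0,0],0.9],[[-60,-180,-280],[14,0,0],0.5],[[-60,-195,-325],[14,0,0],0.2]]}}

```text
time: 0.95
ee_pos: [0.4718, -0.2934, 0.2505]
tool_rot: [2.134, 0.179, -2.134]
wrist_force: [0.1, -1.1, -0.1]
opening: 0.783
```

Request:
{"name": "step_arm", "arguments": {"increments": [[[0,-10,-40],[0,0,0],0],[[0,0,-73],[0,0,0],0],[[0,5,-73],[0,0,0],0],[[0,5,-73],[0,0,0],0],[[0,5,-73],[0,0,0],0]]}}

```text
time: 1.45
ee_pos: [0.5433, -0.2885, 0.2502]
tool_rot: [2.134, 0.179, -2.136]
wrist_force: [-0.3, -0.4, -0.3]
opening: 0.367
```

```bash
python3 - <<'E'
from h import *
snap('wrist','w1'); s=env.get_state();print(s['ee_pos'],s['time'],s['opening'],R.from_rotvec(s['tool_rot']).as_matrix().round(3))
i=cv2.imread('pics/w1.png');cv2.imwrite('pics/w1b.png',cv2.resize(i,(800,600),interpolation=cv2.INTER_CUBIC))
E
```

```text
[ 0.54317905 -0.28857805  0.25049812] 1.5 0.3215739968064714 [[-0.     0.165 -0.986]
 [ 0.    -0.986 -0.165]
 [-1.    -0.     0.   ]]
```

View pics/w1b.png

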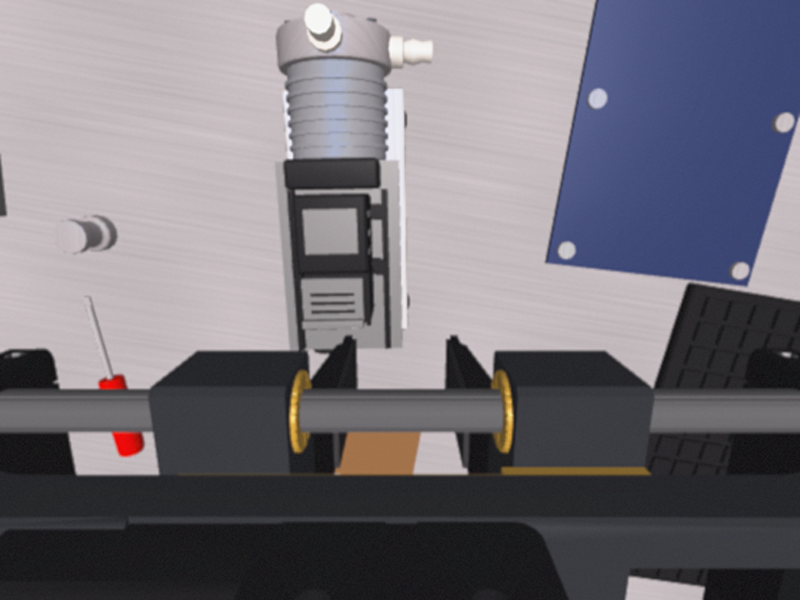

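The pump fills the middle of the wrist view: battery top around (293–372, 196–325), release pad at (335,298), ridge near row 324. I'll zoom in on the battery.

```bash
python3 - <<'E'
from h import *
i=cv2.imread('pics/w1.png')[105:255,180:300]
cv2.imwrite('pics/c2.png',cv2.resize(i,None,fx=4,fy=4,interpolation=cv2.INTER_CUBIC))
E
```

```text
(no output)
```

View pics/c2.png

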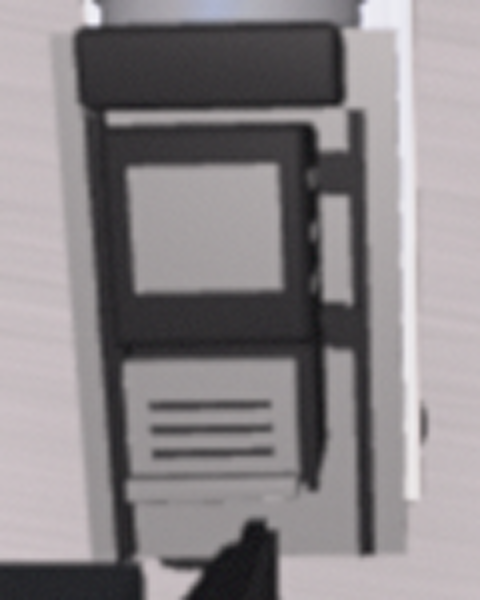

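```bash
python3 - <<'E'
from h import *
P=lambda x,y,z:pix2w('w1',180+x/4,105+y/4,z)
for dk in(.080,.088,.096):
    z=dk+.056
    tl,tr,bl,br=[P(*a,z) for a in((122,360),(296,358),(127,480),(298,474))]
    rb=P(128,500,z+.0),P(298,494,z+.0)
    b1,b2=P(105,128,dk+.048),P(308,126,dk+.048)
    k1,k2=P(50,35,dk),P(92,553,dk); k3,k4=P(398,35,dk),P(408,553,dk)
    a=lambda v:round(np.degrees(np.arctan2(v[1],v[0])),1)
    print(dk,'padw',np.linalg.norm(tl-tr),np.linalg.norm(bl-br),'batw',np.linalg.norm(b1-b2),'deckw',np.linalg.norm(k1-k3),np.linalg.norm(k2-k4))
    print(' yaws',a(tl-bl),a(tr-br),a(b1-b2)-90,a(tl-tr)-90,a(bl-br)-90,a(k1-k2),a(k3-k4),'len pad flat',np.linalg.norm((tl+tr-bl-br)/2))
    print(' padmid top',(tl+tr)/2,'ridge',(bl+br)/2,'front',(b1+b2)/2,'deck c',(k1+k2+k3+k4)/4)
E
```

```text
0.08 padw 0.04275298896158103 0.04303803121657302 batw 0.04901573333374559 deckw 0.09514751060546475 0.09519043399456185
 yaws 8.9 9.4 10.099999999999994 10.200000000000003 11.599999999999994 10.6 10.7 len pad flat 0.030128100572116664
 padmid top [ 0.5438763  -0.24153402  0.136     ] ridge [ 0.51413112 -0.24632215  0.136     ] front [ 0.5985452  -0.23256056  0.128     ] deck c [ 0.54857276 -0.24096804  0.08      ]
0.088 padw 0.04164427897986182 0.04192192925593036 batw 0.04777674273106374 deckw 0.09305915726354042 0.0931011385449303
 yaws 8.9 9.4 10.099999999999994 10.200000000000003 11.599999999999994 10.6 10.7 len pad flat 0.029346790852121215
 padmid top [ 0.54557156 -0.24248929  0.144     ] ridge [ 0.51659775 -0.24715325  0.144     ] front [ 0.59881572 -0.23371851  0.136     ] deck c [ 0.54990448 -0.24178897  0.088     ]
0.096 padw 0.040535568998142646 0.04080582729528765 batw 0.04653775212838195 deckw 0.09097080392161605 0.09101184309529867
 yaws 8.9 9.4 10.099999999999994 10.200000000000003 11.599999999999994 10.6 10.7 len pad flat 0.028565481132125762
 padmid top [ 0.54726682 -0.24344456  0.152     ] ridge [ 0.51906439 -0.24798435  0.152     ] front [ 0.59908624 -0.23487645  0.144     ] deck c [ 0.55123619 -0.24260989  0.096     ]
```

The yaw comes out at about 10.5° and the deck at about 83 mm. I'll move over the pad, just ahead of the ridge, and come down to near it.

Request:
{"name": "step_arm", "arguments": {"increments": [[[0,-25,4],[-1,0,0],0],[[0,-46,8],[-1,0,0],0],[[30,-46,8],[-1,0,0],0],[[60,-46,8],[-1,0,0],0],[[80,-46,8],[-1,0,0],0],[[85,-46,8],[-1,0,0],0],[[85,-46,8],[-1,0,0],0]]}}

```text
time: 2.2
ee_pos: [0.5276, -0.2443, 0.1652]
tool_rot: [2.124, 0.197, -2.126]
wrist_force: [0.8, 0.0, -0.6]
opening: 0.005
```

```bash
python3 - <<'E'
from h import *
snap('wrist','w2');c=snap('scene','s2'); s=env.get_state();print(s['ee_pos'],s['time'],s['opening'],s['wrist_force'],R.from_rotvec(s['tool_rot']).as_matrix().round(3))
a=cv2.imread('pics/w2.png')[120:330,180:380];b=cv2.imread('pics/s2.png')
u,v=w2pix('s2',s['ee_pos']).astype(int);print(u,v)
b=b[max(v-60,0):v+40,max(u-50,0):u+50]
o=np.zeros((420,800,3),np.uint8);o[:420,:400]=cv2.resize(a,(400,420),interpolation=2);o[:400,400:]=cv2.resize(b,(400,400),interpolation=2)
cv2.imwrite('pics/c3.png',o)
E
```

```text
[ 0.52904262 -0.24489816  0.16729926] 2.3 0.0048024899426176645 [ 0.31060537 -0.76060999  0.14628923] [[ 0.002  0.183 -0.983]
 [-0.001 -0.983 -0.183]
 [-1.     0.002 -0.002]]
175 220
```

View pics/c3.png

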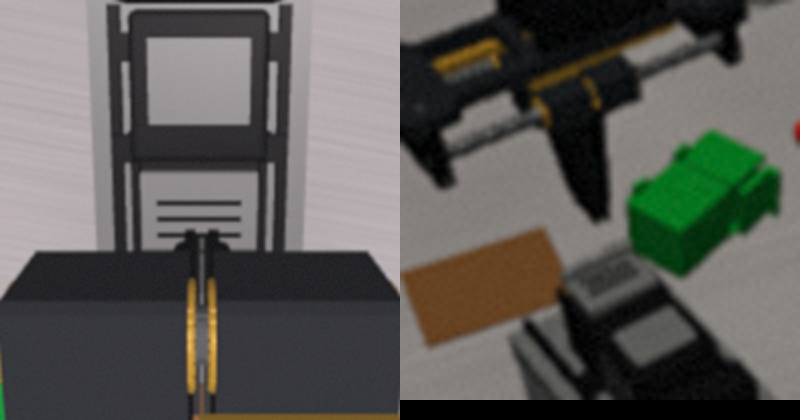

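The closed fingers are centred sideways on the pad (joint at (200,240), pad spans 137–262). I'll descend slowly, feeling for contact.

Request:
{"name": "step_arm", "arguments": {"increments": [[[4,0,0],[0,0,0],0],[[8,0,0],[0,0,0],0],[[10,0,0],[0,0,0],0],[[12,0,0],[0,0,0],0],[[14,0,0],[0,0,0],0],[[16,0,0],[0,0,0],0],[[16,0,0],[0,0,0],0]]}}

```text
time: 3.0
ee_pos: [0.5284, -0.2441, 0.149]
tool_rot: [2.124, 0.198, -2.125]
wrist_force: [-0.1, -0.2, -0.7]
opening: 0.008
```

Request:
{"name": "step_arm", "arguments": {"increments": [[[2,0,0],[0,0,0],0],[[4,0,0],[0,0,0],0],[[6,0,0],[0,0,0],0],[[6,0,0],[0,0,0],0]]}}

```text
time: 3.4
ee_pos: [0.5284, -0.2441, 0.1431]
tool_rot: [2.124, 0.198, -2.125]
wrist_force: [0.3, -0.4, 0.5]
opening: 0.002
```

Request:
{"name": "step_arm", "arguments": {"increments": [[[1,0,0],[0,0,0],0],[[2,0,0],[0,0,0],0],[[3,0,0],[0,0,0],0],[[3,0,0],[0,0,0],0]]}}

```text
time: 3.8
ee_pos: [0.5285, -0.2442, 0.1404]
tool_rot: [2.124, 0.197, -2.125]
wrist_force: [1.5, 0.3, -0.8]
opening: 0.003
```

Request:
{"name": "step_arm", "arguments": {"increments": [[[1,0,0],[0,0,0],0],[[2,0,0],[0,0,0],0],[[3,0,0],[0,0,0],0],[[3,0,0],[0,0,0],0]]}}

```text
time: 4.2
ee_pos: [0.5285, -0.2441, 0.1373]
tool_rot: [2.124, 0.197, -2.125]
wrist_force: [0.1, 0.2, -0.8]
opening: 0.005
```

Request:
{"name": "step_arm", "arguments": {"increments": [[[1,0,0],[0,0,0],0],[[2,0,0],[0,0,0],0],[[3,0,0],[0,0,0],0],[[3,0,0],[0,0,0],0]]}}

```text
time: 4.6
ee_pos: [0.5285, -0.2441, 0.1343]
tool_rot: [2.124, 0.197, -2.125]
wrist_force: [0.2, -0.5, 0.1]
opening: -0.001
```

Request:
{"name": "step_arm", "arguments": {"increments": [[[1,0,0],[0,0,0],0],[[2,0,0],[0,0,0],0],[[2,0,0],[0,0,0],0]]}}

```text
time: 4.9
ee_pos: [0.5285, -0.2441, 0.1323]
tool_rot: [2.124, 0.197, -2.125]
wrist_force: [0.6, 0.0, 0.5]
opening: 0.006
```

```bash
python3 - <<'E'
from h import *
s=env.get_state();print(s['ee_pos'],s['wrist_force'])
snap('wrist','w3');snap('scene','s3')
a=cv2.imread('pics/w3.png')[120:330,180:380];b=cv2.imread('pics/s3.png')[190:270,130:230]
o=np.zeros((420,800,3),np.uint8);o[:420,:400]=cv2.resize(a,(400,420),interpolation=2);o[:320,400:]=cv2.resize(b,(400,320),interpolation=2)
cv2.imwrite('pics/c4.png',o)
E
```

```text
[ 0.52850934 -0.24413909  0.13233777] [0.59609738 0.03293662 0.46948529]
```

View pics/c4.png

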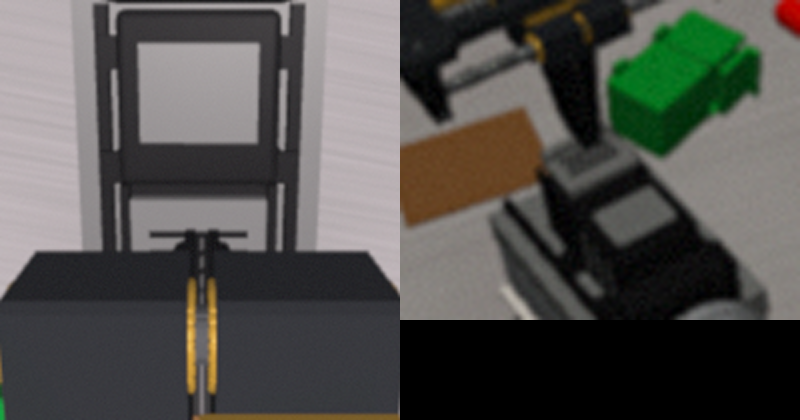

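```bash
python3 - <<'E'
from h import *
P=lambda x,y,z:pix2w('w3',180+x/2,120+y/2,z)
for dk in(.070,.074,.078,.082,.086):
    f=(P(118,12,dk+.048),P(281,12,dk+.048)); t=(P(128,195,dk+.056),P(268,195,dk+.056))
    g=(P(75,100,dk),P(325,100,dk))
    print(dk,[np.linalg.norm(a-b).round(4) for a,b in(f,t,g)],sum(f)/2,sum(t)/2)
print('tcp px scene',(w2pix('s3',env.get_state()['ee_pos'])-[130,190])*4+[400,0])
yaw=np.radians(10.5);c,s=np.cos(yaw),np.sin(yaw)
for dk in(.078,.084):
  t=(sum((P(128,195,dk+.056),P(268,195,dk+.056)))/2)
  for dx,dy,dz in((0,21,0),(0,-21,0),(-28,21,6),(-28,-21,6),(-34,0,6)):
    p=t+[c*dx/1e3-s*dy/1e3,s*dx/1e3+c*dy/1e3,dz/1e3]; print(dk,(dx,dy),((w2pix('s3',p)-[130,190])*4+[400,0]).round())
b=cv2.imread('pics/s3.png')[200:260,150:210]
cv2.imwrite('pics/c5.png',cv2.resize(b,(600,600),interpolation=2))
E
```

```text
0.07 [np.float64(0.0515), np.float64(0.0455), np.float64(0.1003)] [ 0.59881759 -0.2316392   0.118     ] [ 0.54205235 -0.24174757  0.126     ]
0.074 [np.float64(0.0505), np.float64(0.0446), np.float64(0.0987)] [ 0.59872835 -0.23166034  0.122     ] [ 0.54309112 -0.24156805  0.13      ]
0.078 [np.float64(0.0495), np.float64(0.0437), np.float64(0.0972)] [ 0.59863912 -0.23168148  0.126     ] [ 0.54412988 -0.24138854  0.134     ]
0.082 [np.float64(0.0485), np.float64(0.0428), np.float64(0.0956)] [ 0.59854989 -0.23170262  0.13      ] [ 0.54516864 -0.24120902  0.138     ]
0.086 [np.float64(0.0475), np.float64(0.0419), np.float64(0.094)] [ 0.59846065 -0.23172376  0.134     ] [ 0.54620741 -0.2410295   0.142     ]
tcp px scene [591.83486241 166.95167124]
0.078 (0, 21) [639. 164.]
0.078 (0, -21) [571. 197.]
0.078 (-28, 21) [613. 129.]
0.078 (-28, -21) [545. 162.]
0.078 (-34, 0) [574. 140.]
0.084 (0, 21) [639. 157.]
0.084 (0, -21) [570. 191.]
0.084 (-28, 21) [612. 123.]
0.084 (-28, -21) [544. 155.]
0.084 (-34, 0) [573. 133.]
```

View pics/c5.png

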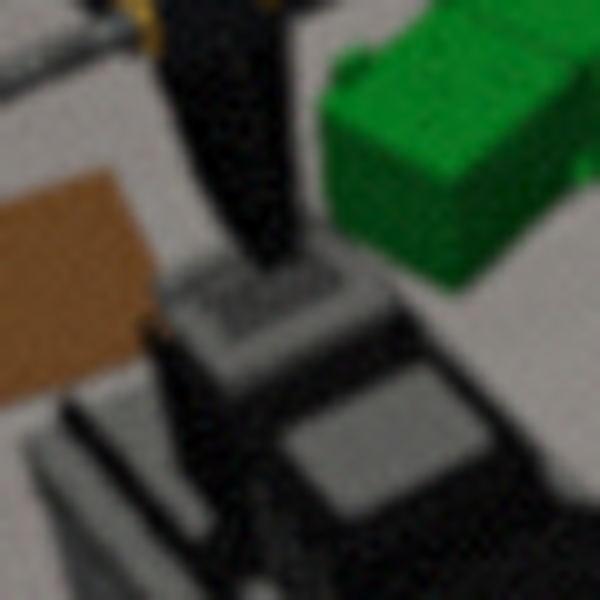

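The scene view agrees with the pad top at about 136 mm. The visible fingertip still ends above the pad at (275,265), roughly 10 mm higher than the TCP reading suggests, so there's no contact yet. I'll keep feeling in small steps.

Request:
{"name": "step_arm", "arguments": {"increments": [[[1,0,0],[0,0,0],0],[[2,0,0],[0,0,0],0],[[2,0,0],[0,0,0],0]]}}

```text
time: 5.3
ee_pos: [0.5285, -0.2441, 0.1303]
tool_rot: [2.124, 0.197, -2.125]
wrist_force: [-0.0, -0.2, 0.3]
opening: 0.005
```

Request:
{"name": "step_arm", "arguments": {"increments": [[[1,0,0],[0,0,0],0],[[2,0,0],[0,0,0],0],[[2,0,0],[0,0,0],0]]}}

```text
time: 5.6
ee_pos: [0.5285, -0.2441, 0.1283]
tool_rot: [2.124, 0.197, -2.125]
wrist_force: [-0.2, 0.1, 1.0]
opening: 0.005
```

Request:
{"name": "step_arm", "arguments": {"increments": [[[1,0,0],[0,0,0],0],[[2,0,0],[0,0,0],0],[[2,0,0],[0,0,0],0]]}}

```text
time: 5.9
ee_pos: [0.5285, -0.2441, 0.1263]
tool_rot: [2.124, 0.197, -2.125]
wrist_force: [0.4, 1.0, -1.2]
opening: 0.007
```

Request:
{"name": "step_arm", "arguments": {"increments": [[[1,0,0],[0,0,0],0],[[2,0,0],[0,0,0],0],[[2,0,0],[0,0,0],0]]}}

```text
time: 6.2
ee_pos: [0.5285, -0.2441, 0.1244]
tool_rot: [2.124, 0.197, -2.125]
wrist_force: [-0.1, -0.2, -0.0]
opening: 0.003
```

```bash
python3 - <<'E'
from h import *
snap('scene','s4'); print(env.get_state()['ee_pos'])
for f in('s3','s4'):
    g=cv2.imread(f'pics/{f}.png',0); print(f); print(g[218:242,168:192:2])
E
```

```text
[ 0.52853149 -0.24415207  0.12440104]
s3
[[125  32   6   6   6  10  86  67  41  41  40  36]
 [132  61   0   5  13   9  82  69  37  35  42  37]
 [134  92   9   9   4   5  64  77  36  38  41  38]
 [134 115  21   5   0   5  52  73  37  38  37  37]
 [132 122  47   0   3   4  43  63  38  36  40  40]
 [132 132  77   9   9   8  44  73  50  41  34  37]
 [130 122  90  22  10   3  46  77  72  67  41  38]
 [124 103  78  34   5  15  40  72  84  86  65  36]
 [100  83  64  52  14  33  49  62  86  90  83  60]
 [ 81  65  65  60  38  55  58  55  75  92  93  93]
 [ 63  59  66  51  54  58  55  58  75  95  84 115]
 [ 62  59  53  48  60  55  54  63  84  91  83  97]
 [ 76  58  50  50  53  55  67  86  91  87  68  67]
 [ 90  75  53  56  57  65  87  91  87  73  46  27]
 [ 83  87  61  58  66  86  93  89  68  44  23  10]
 [ 64  91  71  64  85  89  88  67  44  25  14   8]
 [ 42  87  81  86  91  87  68  43  26  12  11  14]
 [ 20  78  89  92  85  66  44  26  13  10  16  11]
 [ 13  50  92  81  71  44  21  12  13  16  16  29]
 [ 14  27  74  65  47  26  17  11  13  13  30  63]
 [  3  15  49  48  27  16  14  14  12  
[... 693 characters left out ...]
 40   6  10  21  56  72  95  82 114]
 [ 59  59  56  47  24  17  32  62  87  90  81  99]
 [ 77  59  54  53  42  34  64  85  90  85  68  65]
 [ 89  77  57  55  52  61  90  93  88  69  46  31]
 [ 84  87  63  55  65  88  92  85  70  47  23  10]
 [ 61  92  73  67  85  91  86  72  45  24  11  10]
 [ 42  88  81  85  94  90  68  47  21  12  11   7]
 [ 19  74  88  91  84  69  44  21  13  12  10  14]
 [ 12  50  94  81  69  46  22  14  12  16  13  27]
 [  4  26  73  64  48  24  12  14  13  12  27  63]
 [  0  14  46  45  28  17  14  11   7  29  64  84]
 [  8  13  28  25  12  11  15  10  29  62  88  94]
 [  6   8  15  15  12  15  10  33  61  88  93  91]
 [  6   8  13  12  13  12  28  63  86  91  89  91]]
```

The tip is still visibly a few millimetres above the pad, and nothing has moved. I'll go on feeling.

Request:
{"name": "step_arm", "arguments": {"increments": [[[1,0,0],[0,0,0],0],[[2,0,0],[0,0,0],0],[[2,0,0],[0,0,0],0]]}}

```text
time: 6.55
ee_pos: [0.5285, -0.2441, 0.1223]
tool_rot: [2.124, 0.197, -2.125]
wrist_force: [0.2, -0.6, -0.4]
opening: 0.003
```

Request:
{"name": "step_arm", "arguments": {"increments": [[[1,0,0],[0,0,0],0],[[2,0,0],[0,0,0],0],[[2,0,0],[0,0,0],0]]}}

```text
time: 6.85
ee_pos: [0.5285, -0.2441, 0.1203]
tool_rot: [2.124, 0.197, -2.125]
wrist_force: [0.4, 0.3, -0.4]
opening: 0.003
```

Request:
{"name": "step_arm", "arguments": {"increments": [[[1,0,0],[0,0,0],0],[[2,0,0],[0,0,0],0],[[2,0,0],[0,0,0],0]]}}

```text
time: 7.15
ee_pos: [0.5285, -0.2441, 0.1184]
tool_rot: [2.124, 0.197, -2.125]
wrist_force: [0.2, 0.2, 0.2]
opening: 0.004
```

```bash
python3 - <<'E'
from h import *
snap('scene','s5'); s=env.get_state();print(s['ee_pos'],s['wrist_force'])
for f in('s5',):
    g=cv2.imread(f'pics/{f}.png',0); print(f); print(g[218:242,168:192:2])
E
```

```text
[ 0.52853931 -0.24418202  0.11843956] [-0.27485073 -0.48106298  0.37921704]
s5
[[ 97   6   8  13  10   5  52  54  39  40  36  39]
 [112  13   3   9   9   5  49  61  39  42  36  40]
 [127  34   1   0   4   1  33  68  39  43  39  38]
 [134  49   6   1   8   8  25  69  35  40  41  39]
 [133  71   2   4   6   3  13  63  38  42  40  43]
 [133  87   2   3  11   9  19  71  48  45  37  38]
 [131  99  12   7  13   9  22  77  73  64  42  34]
 [123  97  24   3   7   9  19  71  81  85  61  38]
 [103  81  40   4   9  12  13  63  85  92  87  56]
 [ 84  65  47  10   5  12  21  51  76  90  91  94]
 [ 63  59  56  22   7   4  19  53  73  92  83 113]
 [ 58  59  58  34   7   5  18  67  87  93  80  97]
 [ 79  60  54  50  19  15  28  87  89  87  68  65]
 [ 89  75  53  59  31  34  56  94  89  70  42  28]
 [ 83  89  62  59  59  71  82  86  71  47  23   8]
 [ 63  92  74  64  84  89  86  68  42  24  13   7]
 [ 38  89  80  85  93  87  69  43  22  13  16  12]
 [ 22  77  89  93  87  64  40  23  13  16  10  16]
 [ 12  49  92  80  66  43  16  14  12  12  16  29]
 [  0  30  72  64  48  25  17  13  13  13  28  62]
 [ 12  13  42  44  26  15  12  13  15  31  63  88]
 [  2  10  29  29  16  12  11  13  29  61  87  94]
 [  3   4  18  13   9   5  12  30  61  86  91  91]
 [  0   7  10  13  12  10  31  62  86  92  91  90]]
```

Request:
{"name": "step_arm", "arguments": {"increments": [[[1,0,0],[0,0,0],0],[[2,0,0],[0,0,0],0],[[2,0,0],[0,0,0],0]]}}

```text
time: 7.5
ee_pos: [0.5285, -0.2441, 0.1163]
tool_rot: [2.124, 0.197, -2.125]
wrist_force: [-0.9, 0.3, 0.4]
opening: 0.009
```

Request:
{"name": "step_arm", "arguments": {"increments": [[[1,0,0],[0,0,0],0],[[2,0,0],[0,0,0],0],[[2,0,0],[0,0,0],0]]}}

```text
time: 7.8
ee_pos: [0.5287, -0.2442, 0.1148]
tool_rot: [2.125, 0.197, -2.124]
wrist_force: [0.5, 0.1, 1.8]
opening: 0.006
```

Contact at TCP z ≈ 115 mm, so the real fingertip is about 20 mm above the reported TCP. I'll now press on in small steps, watching the force.

Request:
{"name": "step_arm", "arguments": {"increments": [[[1,0,0],[0,0,0],0],[[2,0,0],[0,0,0],0],[[2,0,0],[0,0,0],0]]}}

```text
time: 8.1
ee_pos: [0.5288, -0.2443, 0.1128]
tool_rot: [2.125, 0.197, -2.124]
wrist_force: [-0.2, 0.1, 3.5]
opening: 0.006
```

Request:
{"name": "step_arm", "arguments": {"increments": [[[1,0,0],[0,0,0],0],[[2,0,0],[0,0,0],0],[[2,0,0],[0,0,0],0]]}}

```text
time: 8.4
ee_pos: [0.5288, -0.2443, 0.1109]
tool_rot: [2.125, 0.197, -2.124]
wrist_force: [-0.4, 0.5, 6.2]
opening: 0.005
```

Request:
{"name": "step_arm", "arguments": {"increments": [[[1,0,0],[0,0,0],0],[[2,0,0],[0,0,0],0],[[2,0,0],[0,0,0],0]]}}

```text
time: 8.7
ee_pos: [0.5289, -0.2444, 0.1093]
tool_rot: [2.125, 0.197, -2.124]
wrist_force: [-2.1, 1.0, 7.4]
opening: 0.003
```

Request:
{"name": "step_arm", "arguments": {"increments": [[[1,0,0],[0,0,0],0],[[2,0,0],[0,0,0],0],[[2,0,0],[0,0,0],0]]}}

```text
time: 9.0
ee_pos: [0.5293, -0.2447, 0.1083]
tool_rot: [2.125, 0.196, -2.122]
wrist_force: [-2.5, 1.9, 9.4]
opening: 0.003
```

Request:
{"name": "step_arm", "arguments": {"increments": [[[1,0,0],[0,0,0],0],[[2,0,0],[0,0,0],0],[[2,0,0],[0,0,0],0]]}}

```text
time: 9.3
ee_pos: [0.5302, -0.2453, 0.1082]
tool_rot: [2.127, 0.194, -2.119]
wrist_force: [-4.2, 0.6, 15.1]
opening: 0.004
```

Request:
{"name": "step_arm", "arguments": {"increments": [[[1,0,0],[0,0,0],0],[[1,0,0],[0,0,0],0]]}}

```text
time: 9.5
ee_pos: [0.5307, -0.2456, 0.1082]
tool_rot: [2.127, 0.193, -2.118]
wrist_force: [-3.8, 2.3, 17.2]
opening: 0.002
```

Firm at 17 N, about 7 mm below first contact, so the release is at the bottom. Now I draw straight back.

Request:
{"name": "step_arm", "arguments": {"increments": [[[0,0,1],[0,0,0],0],[[0,0,2],[0,0,0],0],[[0,0,3],[0,0,0],0],[[0,0,4],[0,0,0],0],[[0,0,4],[0,0,0],0]]}}

```text
time: 10.0
ee_pos: [0.5288, -0.2465, 0.1082]
tool_rot: [2.133, 0.191, -2.112]
wrist_force: [3.0, 1.1, 14.0]
opening: 0.007
```

Request:
{"name": "step_arm", "arguments": {"increments": [[[0,0,1],[0,0,0],0],[[0,0,2],[0,0,0],0],[[0,0,3],[0,0,0],0],[[0,0,4],[0,0,0],0],[[0,0,4],[0,0,0],0]]}}

```text
time: 10.5
ee_pos: [0.525, -0.2474, 0.1083]
tool_rot: [2.133, 0.191, -2.112]
wrist_force: [2.6, 1.0, 14.1]
opening: 0.005
```

```bash
python3 - <<'E'
from h import *
s=env.get_state();print(s['ee_pos'],s['wrist_force'],s['time'])
for i in range(1):
    snap('wrist','w6');snap('scene','s6')
# battery motion: template of body front label in scene
a=cv2.imread('pics/s5.png',0);b=cv2.imread('pics/s6.png',0)
t=a[228:256,172:204];r=cv2.matchTemplate(b[210:275,150:225],t,cv2.TM_CCOEFF_NORMED);_,m,_,l=cv2.minMaxLoc(r);print(m,l[0]+150-172,l[1]+210-228)
p0=np.array([.55,-.24,.136]);d=np.array([-.983,-.183,0])
print((w2pix('s6',p0+d*.02)-w2pix('s6',p0)),'px per 20mm')
E
```

```text
[ 0.52495329 -0.24741112  0.10825162] [ 2.57082128  0.97671023 14.06460949] 10.5
0.9378488659858704 -1 0
[-4.45072732 -4.8906786 ] px per 20mm
```

Request:
{"name": "step_arm", "arguments": {"increments": [[[0,0,1],[0,0,0],0],[[0,0,2],[0,0,0],0],[[0,0,3],[0,0,0],0],[[0,0,4],[0,0,0],0],[[0,0,4],[0,0,0],0]]}}

```text
time: 11.1
ee_pos: [0.521, -0.2481, 0.1083]
tool_rot: [2.133, 0.191, -2.112]
wrist_force: [3.3, 1.5, 13.8]
opening: 0.002
```

```bash
cat > mot.py <<'E'
from h import *
import sys
n=sys.argv[1]
s=env.get_state();print(s['ee_pos'],s['wrist_force'],s['time'])
snap('scene',n)
up=lambda f:cv2.resize(cv2.imread(f'pics/{f}.png',0),None,fx=8,fy=8,interpolation=2)
a=up('s5');b=up(n)
t=a[8*234:8*252,8*177:8*200]  # battery label
r=cv2.matchTemplate(b[8*215:8*265,8*160:8*215],t,cv2.TM_CCOEFF_NORMED);_,m,_,l=cv2.minMaxLoc(r)
d=np.array([l[0]/8+160-177,l[1]/8+215-234]);e=np.array([-4.45,-4.89])/20
print(m,d,'mm back',d@e/(e@e))
E
python3 mot.py s7
```

```text
[ 0.52102633 -0.24814217  0.10826899] [ 3.32783648  1.46195134 13.78462996] 11.1
0.9467741250991821 [-2.25 -1.  ] mm back 6.818088235966932
```

The battery is coming back with the finger, with a low side force and the release still held at 14 N. I'll carry on.

Request:
{"name": "step_arm", "arguments": {"increments": [[[0,0,1],[0,0,0],0],[[0,0,2.5],[0,0,0],0],[[0,0,4],[0,0,0],0],[[0,0,5.5],[0,0,0],0],[[0,0,7],[0,0,0],0],[[0,0,8],[0,0,0],0],[[0,0,8],[0,0,0],0]]}}

```text
time: 11.85
ee_pos: [0.5131, -0.2497, 0.1082]
tool_rot: [2.133, 0.191, -2.112]
wrist_force: [2.3, 0.5, 12.6]
opening: 0.005
```

```bash
python3 mot.py s8
```

```text
[ 0.51313993 -0.24966693  0.10824681] [ 2.29848581  0.45611849 12.60574944] 11.85
0.9312387108802795 [-4.125 -3.   ] mm back 15.109940386049512
```

Request:
{"name": "step_arm", "arguments": {"increments": [[[0,0,1],[0,0,0],0],[[0,0,2.5],[0,0,0],0],[[0,0,4],[0,0,0],0],[[0,0,5],[0,0,0],0],[[0,0,5],[0,0,0],0]]}}

```text
time: 12.4
ee_pos: [0.5082, -0.2506, 0.1083]
tool_rot: [2.132, 0.191, -2.112]
wrist_force: [3.0, 0.5, 13.3]
opening: 0.005
```

```bash
python3 mot.py s9
```

```text
[ 0.508217   -0.25056877  0.10825754] [ 3.02093015  0.50477594 13.25920253] 12.4
0.9357756972312927 [-5.25  -4.125] mm back 19.917258764806267
```

About 20–23 mm back, inside the 14–28 mm window. I'll let the release up, rise, open the gripper and look.

Request:
{"name": "step_arm", "arguments": {"increments": [[[-4,0,0],[0,0,0],0],[[-8,0,-2],[0,0,0],0],[[-20,0,-2],[0,0,0],0],[[-50,0,-2],[0,0,0],0],[[-90,0,-10],[0,0,0],0.95],[[-130,0,-20],[0,0,0],0.95],[[-142,0,-25],[0,0,0],0.95],[[-142,0,-25],[0,0,0],0.95]]}}

```text
time: 13.25
ee_pos: [0.5299, -0.2445, 0.2478]
tool_rot: [2.127, 0.195, -2.12]
wrist_force: [-0.1, 0.1, 0.7]
opening: 0.285
```

Request:
{"name": "step_arm", "arguments": {"increments": [[[0,0,0],[0,0,0],0.95],[[0,0,0],[0,0,0],0.95],[[0,0,0],[0,0,0],0.95],[[0,0,0],[0,0,0],0.95],[[0,0,0],[0,0,0],0.95]]}}

```text
time: 13.75
ee_pos: [0.5283, -0.2441, 0.2448]
tool_rot: [2.124, 0.198, -2.126]
wrist_force: [0.2, -0.0, -0.2]
opening: 0.707
```

```bash
python3 - <<'E'
from h import *
snap('wrist','w10');snap('scene','s10'); s=env.get_state();print(s['ee_pos'],s['time'],s['opening'],s['wrist_force'],R.from_rotvec(s['tool_rot']).as_matrix().round(3),s['qpos'])
a=cv2.imread('pics/w10.png')[100:300,180:380];b=cv2.imread('pics/s10.png')[180:280,130:230]
print(w2pix('s10',s['ee_pos']))
cv2.imwrite('pics/c10.png',np.hstack([cv2.resize(x,(400,400),interpolation=2) for x in(a,b)]))
E
```

```text
[ 0.52848694 -0.24419412  0.24529055] 13.85 0.789219019264641 [0.79825072 0.47097771 0.07137291] [[-0.     0.184 -0.983]
 [ 0.    -0.983 -0.184]
 [-1.    -0.     0.   ]] [-5.25042182e-01 -5.34925098e-02  1.74082043e+00  6.24265982e-06
  1.45464490e+00  8.60909683e-01]
[169.21552649 191.48104557]
```

View pics/c10.png

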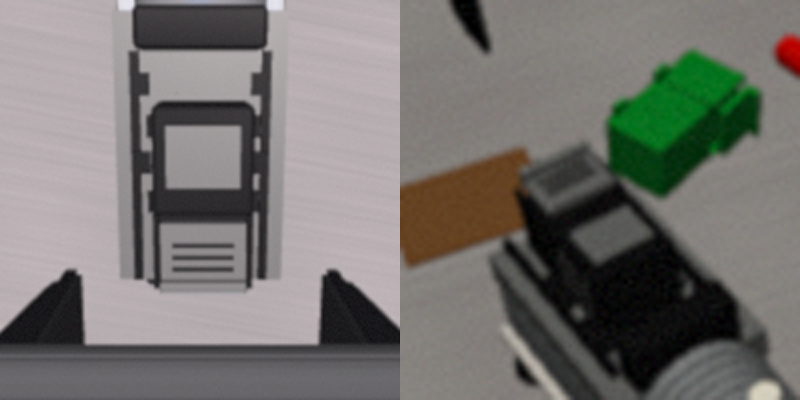

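The tabs now stand between the lips. Next I'll compute the battery's centre and check the fingertip length.

```bash
python3 - <<'E'
from h import *
P=lambda x,y,z:pix2w('w10',180+x/2,100+y/2,z)
ax=np.array([.983,.183,0])
for dk in(.078,.082,.086):
    f=P(154,103,dk+.048),P(252,102,dk+.048)
    c=sum(f)/2-ax*.046
    t=P(155,218,dk+.056),P(250,217,dk+.056)
    print(dk,np.linalg.norm(f[0]-f[1]),np.linalg.norm(t[0]-t[1]),'centre',c,'padfront',sum(t)/2)
e=np.array([.52849,-.24419,.24529]);y=np.array([.184,-.983,0])
for h in(.038,.044):
  for dz in(0,.01,.02): print(h,dz,w2pix('s10',e+y*h+[0,0,dz]), w2pix('w10',e+y*h+[0,0,dz]),w2pix('w10',e+y*h+[0.0098,.0018,dz]))
E
```

```text
0.078 0.04730415044546632 0.04665103131940403 centre [ 0.53275998 -0.24541662  0.126     ] padfront [ 0.52373766 -0.24690842  0.134     ]
0.082 0.046699779002725435 0.04603937491812005 centre [ 0.5329655  -0.24536308  0.13      ] padfront [ 0.52465973 -0.24672355  0.138     ]
0.086 0.04609540755998453 0.04542771851683602 centre [ 0.53317103 -0.24530954  0.134     ] padfront [ 0.52558181 -0.24653867  0.142     ]
0.038 0 [152.03731929 198.86200938] [338.37026215 240.69176009] [339.10198518 225.72089982]
0.038 0.01 [151.03782302 194.93202392] [341.27289364 246.04566333] [342.07745132 230.38342726]
0.038 0.02 [150.02260102 190.94020535] [344.48091916 251.96286579] [345.37004309 235.5428876 ]
0.044 0 [149.25556118 200.05700723] [347.75259591 240.68925884] [348.5944991  225.71851546]
0.044 0.01 [148.23078122 196.12263982] [351.12409675 246.04298278] [352.05019327 230.38087441]
0.044 0.02 [147.18982088 192.12615221] [354.85031888 251.95998107] [355.87419188 235.54014292]
```

Battery centre at (0.533, −0.2454), drawn 20.5 mm, consistent with the earlier estimate. The real fingertip is about 20 mm above the TCP, so I'm aiming for TCP z ≈ 0.083 (tips about 24 mm over the underside).

Request:
{"name": "step_arm", "arguments": {"increments": [[[0,2,-4],[0,0,0],0.95],[[40,2,-4],[0,0,0],0.95],[[80,2,-4],[0,0,0],0.95],[[110,2,-4],[0,0,0],0.95],[[130,2,-4],[0,0,0],0.95],[[140,2,-4],[0,0,0],0.95],[[140,2,-4],[0,0,0],0.95]]}}

```text
time: 14.55
ee_pos: [0.5322, -0.245, 0.104]
tool_rot: [2.123, 0.199, -2.128]
wrist_force: [0.0, 0.3, 0.6]
opening: 0.948
```

Request:
{"name": "step_arm", "arguments": {"increments": [[[6,0,0],[0,0,0],0.95],[[12,0,0],[0,0,0],0.95],[[18,0,0],[0,0,0],0.95],[[22,0,0],[0,0,0],0.95],[[22,0,0],[0,0,0],0.95]]}}

```text
time: 15.05
ee_pos: [0.5325, -0.2452, 0.0828]
tool_rot: [2.124, 0.198, -2.126]
wrist_force: [0.4, -0.3, -0.3]
opening: 0.949
```

Request:
{"name": "step_arm", "arguments": {"increments": [[[0,0,0],[0,0,0],0.57],[[0,0,0],[0,0,0],0.57],[[0,0,0],[0,0,0],0.57],[[0,0,0],[0,0,0],0.57],[[0,0,0],[0,0,0],0.57],[[0,0,0],[0,0,0],0.5],[[0,0,0],[0,0,0],0.4],[[0,0,0],[0,0,0],0.3]]}}

```text
time: 15.85
ee_pos: [0.5327, -0.2445, 0.0833]
tool_rot: [2.125, 0.199, -2.126]
wrist_force: [-0.5, 4.5, 0.6]
opening: 0.525
```

Request:
{"name": "step_arm", "arguments": {"increments": [[[0,0,0],[0,0,0],0],[[0,0,0],[0,0,0],0],[[0,0,0],[0,0,0],0]]}}

```text
time: 16.15
ee_pos: [0.5327, -0.2445, 0.0832]
tool_rot: [2.125, 0.199, -2.126]
wrist_force: [-1.1, 5.4, 0.8]
opening: 0.525
```

Gripped at 50 mm, with a slight side load. I'll ease it off and lift slowly.

Request:
{"name": "step_arm", "arguments": {"increments": [[[0,-0.7,0],[0,0,0],0],[[-1,-0.7,0],[0,0,0],0],[[-3,-0.7,0],[0,0,0],0],[[-5,-0.7,0],[0,0,0],0],[[-5,-0.7,0],[0,0,0],0]]}}

```text
time: 16.65
ee_pos: [0.532, -0.2446, 0.0879]
tool_rot: [2.123, 0.198, -2.127]
wrist_force: [-0.4, 2.6, -4.1]
opening: 0.522
```

Request:
{"name": "step_arm", "arguments": {"increments": [[[-20,0,0],[0,0,0],0],[[-60,0,0],[0,0,0],0],[[-100,0,0],[0,0,0],0],[[-130,-15,0],[0,0,0],0],[[-137,-45,-3],[0,0,0],0],[[-137,-85,-5],[2,0,0],0],[[-137,-130,-8],[4,0,0],0],[[-137,-175,-10],[6,0,0],0]]}}

```text
time: 17.45
ee_pos: [0.5101, -0.0704, 0.2255]
tool_rot: [2.182, 0.083, -2.18]
wrist_force: [0.8, 0.2, -4.7]
opening: 0.525
```

```bash
python3 - <<'E'
from h import *
s=env.get_state();print(s['ee_pos'],s['wrist_force'],s['wrist_torque'],s['opening'])
M=R.from_rotvec(s['tool_rot']).as_matrix();print(M.round(3));print((M.T@(np.array([.465,.225,.225])-s['ee_pos'])*1e3).round(1))
E
```

```text
[ 0.51013157 -0.07038971  0.22546559] [ 0.80117122  0.19917596 -4.73438294] [ 0.06312744 -0.02932455 -0.03159858] 0.5253470696647402
[[ 0.001  0.077 -0.997]
 [-0.001 -0.997 -0.077]
 [-1.     0.002 -0.001]]
[  -0.  -298.    22.2]
```

Request:
{"name": "step_arm", "arguments": {"increments": [[[0,-45,4],[0,0,0],0],[[0,-90,8],[0,0,0],0],[[0,-135,12],[0,0,0],0],[[0,-180,16],[0,0,0],0],[[0,-225,18],[0,0,0],0],[[0,-265,20],[0,0,0],0],[[0,-290,22],[0,0,0],0],[[0,-298,22],[0,0,0],0]]}}

```text
time: 18.25
ee_pos: [0.4643, 0.2261, 0.2253]
tool_rot: [2.179, 0.09, -2.178]
wrist_force: [-0.3, -0.8, -6.1]
opening: 0.528
```

Request:
{"name": "step_arm", "arguments": {"increments": [[[0,0,0],[0,0,0],0],[[0,0,0],[0,0,0],0]]}}

```text
time: 18.45
ee_pos: [0.465, 0.2234, 0.2253]
tool_rot: [2.18, 0.085, -2.18]
wrist_force: [-0.1, 0.4, -4.8]
opening: 0.525
```

```bash
python3 - <<'E'
from h import *
snap('wrist','w11'); s=env.get_state();print(s['ee_pos'],s['time'],s['opening'],s['wrist_force'],R.from_rotvec(s['tool_rot']).as_matrix().round(3))
for p in((.63,.29,.044),(.64,.1,.044),(.52,.09,.044),(.506,.281,.044)): print(w2pix('w11',p))
i=cv2.imread('pics/w11.png');cv2.imwrite('pics/c11.png',cv2.resize(i[40:300,130:470],(800,612),interpolation=2)[:600])
E
```

```text
[0.46503032 0.22316293 0.22540919] 18.5 0.5230048146329508 [ 0.78281843 -0.15265312 -5.51832819] [[ 0.     0.079 -0.997]
 [-0.001 -0.997 -0.079]
 [-1.     0.001 -0.   ]]
[229.12158869  34.41770242]
[406.76200105  39.84918599]
[397.40612437 153.7908514 ]
[232.42470569 152.72127693]
```

View pics/c11.png

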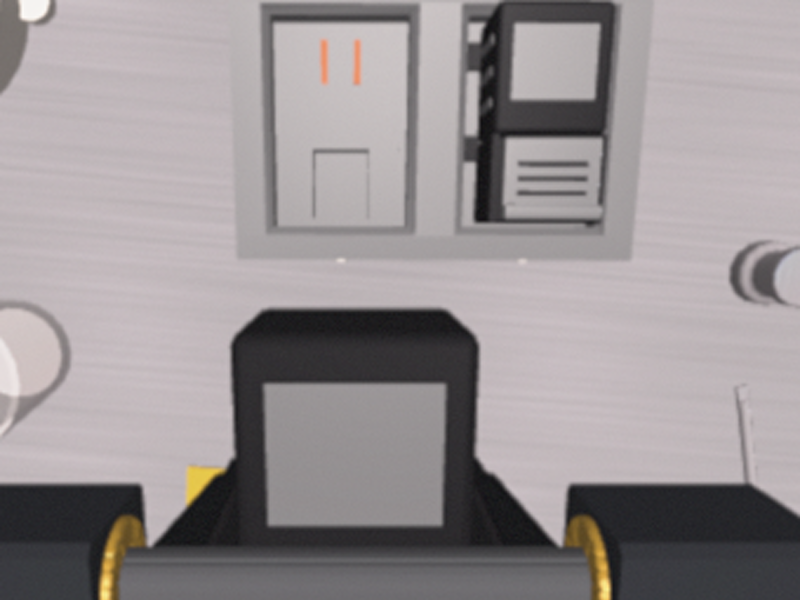

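The empty bay is clear in the wrist view: mouth (262–420, 3–235), floor (274–408, 20–228). The spare's release is at its near end, as is the battery's in the grip. Now the geometry.

```bash
python3 - <<'E'
from h import *
P=lambda x,y,z:pix2w('w11',130+x*.425,40+y*.4248,z)
n=np.linalg.norm; a=lambda v:np.degrees(np.arctan2(v[1],v[0]))
def q(name,c,z):
    p=[P(*i,z) for i in c]; tl,tr,br,bl=p
    print(name,(sum(p)/4).round(4),'w',n(tl-tr).round(4),n(bl-br).round(4),'l',n(tl-bl).round(4),n(tr-br).round(4),'yaw',a(tl-bl).round(1),a(tr-br).round(1),(a(tl-tr)-90).round(1),(a(bl-br)-90).round(1))
q('mouth',((262,3),(420,4),(415,235),(268,235)),.044)
q('floor',((274,20),(408,22),(406,228),(277,228)),.026)
bl,br=P(238,260,.044),P(632,260,.044);print('near rim',bl,br,n(bl-br),a(bl-br)-90)
m=(bl+br)/2
yaw=np.radians(a(bl-br)-90);ex=np.array([np.cos(yaw),np.sin(yaw),0]);ey=np.array([-ex[1],ex[0],0])
print('bay from rim',m+ex*.0635+ey*.046)
s=np.load('pics/w11.npz')
M=np.array([[0,.079,-.997],[0,-.997,-.079],[-1,0,0]]);t=np.array([.46503,.22316,.22541])
f=[P(x,y,.2254+.046) for x,y in((234,345),(478,345),(262,310),(450,310),(264,383),(447,383))]
for p in f: print((M.T@(p-t)*1e3).round(1))
E
```

```text
mouth [0.5758 0.2367 0.044 ] w 0.072 0.0718 l 0.1031 0.1027 yaw 4.5 4.4 4.3 4.6
floor [0.5758 0.237  0.026 ] w 0.0643 0.0659 l 0.0971 0.0963 yaw 4.0 4.9 3.8 4.6
near rim [0.50847293 0.28258432 0.044     ] [0.52388925 0.08925427 0.044     ] 0.1939437297532692 4.559174056206842
bay from rim [0.57582369 0.23682127 0.044     ]
[-46.  -23.2 -42.6]
[-46.   25.4 -42.6]
[-46.  -17.5 -49.6]
[-46.   19.6 -49.6]
[-46.  -17.5 -34.9]
[-46.   19.5 -34.9]
```

```bash
python3 - <<'E'
from h import *
P=lambda x,y,z:pix2w('w11',130+x*.425,40+y*.4248,z)
M=np.array([[0,.079,-.997],[0,-.997,-.079],[-1,0,0]]);t=np.array([.46503,.22316,.22541])
for u in(-.006,-.002,.002):
  for x,y in((262,311),(450,311)): print(u,'bot',(M.T@(P(x,y,.2254+u)-t)*1e3).round(1))
  for x,y in((235,343),(478,343),(264,383),(447,383)): print(u,'top',(M.T@(P(x,y,.2254+u+.048)-t)*1e3).round(1))
# label front edge distance from body front on pump pictures
Q=lambda x,y,z:pix2w('w10',180+x/2,100+y/2,z)
print(np.linalg.norm(Q(203,103,.130)-Q(203,126,.130)),np.linalg.norm(Q(203,126,.130)-Q(203,190,.130)))
g=cv2.imread('pics/w11.png',0);print(g[165:208:1,281])
E
```

```text
-0.006 bot [  6.  -23.7 -43.3]
-0.006 bot [  6.   26.4 -43.3]
-0.006 top [-42.  -23.7 -42.4]
-0.006 top [-42.   26.1 -42.4]
-0.006 top [-42. -18. -34.]
-0.006 top [-42.  20. -34.]
-0.002 bot [  2.  -23.2 -43.8]
-0.002 bot [  2.   25.9 -43.8]
-0.002 top [-46. -23. -43.]
-0.002 top [-46.   25.4 -43. ]
-0.002 top [-46.  -17.5 -34.9]
-0.002 top [-46.   19.5 -34.9]
0.002 bot [ -2.  -22.7 -44.3]
0.002 bot [ -2.   25.4 -44.3]
0.002 top [-50.  -22.4 -43.6]
0.002 top [-50.   24.7 -43.6]
0.002 top [-50.  -17.  -35.7]
0.002 top [-50.   19.  -35.7]
0.010879142218997478 0.031269688603847545
[181 182 183 184 180 151  93  42  28  27  30  23  29  26  28  27  30  32
  37  39  43  48  45  50  51  50  51  49  50  52  49  47  50  49  49  48
  50  83 135 151 151 151 151]
```

Request:
{"name": "step_arm", "arguments": {"increments": [[[0,-3,-40],[0,0,0],0],[[0,-6,-80],[0,0,0],0],[[0,-6,-110],[0,0,0],0],[[20,-6,-114],[0,0,0],0],[[60,-6,-114],[0,0,0],0],[[100,-6,-114],[0,0,0],0],[[135,-6,-114],[0,0,0],0],[[150,-6,-114],[0,0,0],0]]}}

```text
time: 19.3
ee_pos: [0.5753, 0.2369, 0.0706]
tool_rot: [2.172, 0.083, -2.188]
wrist_force: [-0.8, -0.4, -5.9]
opening: 0.522
```

Request:
{"name": "step_arm", "arguments": {"increments": [[[0,0,0],[0,0,0],0],[[0,0,0],[0,0,0],0],[[0,0,0],[0,0,0],0]]}}

```text
time: 19.6
ee_pos: [0.5801, 0.2399, 0.0789]
tool_rot: [2.187, 0.089, -2.176]
wrist_force: [0.7, -0.5, -4.6]
opening: 0.527
```

```bash
python3 - <<'E'
from h import *
snap('wrist','w12');snap('scene','s12'); s=env.get_state();print(s['ee_pos'],s['time'],s['opening'],s['wrist_force'],R.from_rotvec(s['tool_rot']).as_matrix().round(3))
i=cv2.imread('pics/w12.png')[60:260,180:380];b=cv2.imread('pics/s12.png')[170:260,290:400]
cv2.imwrite('pics/c12.png',np.hstack([cv2.resize(x,(400,400),interpolation=2) for x in(i,b)]))
E
```

```text
[0.57959793 0.23998901 0.07842766] 19.7 0.5240525916170294 [ 0.32369208 -0.28676764 -4.91835123] [[ 0.004  0.08  -0.997]
 [ 0.001 -0.997 -0.08 ]
 [-1.    -0.001 -0.005]]
```

View pics/c12.png

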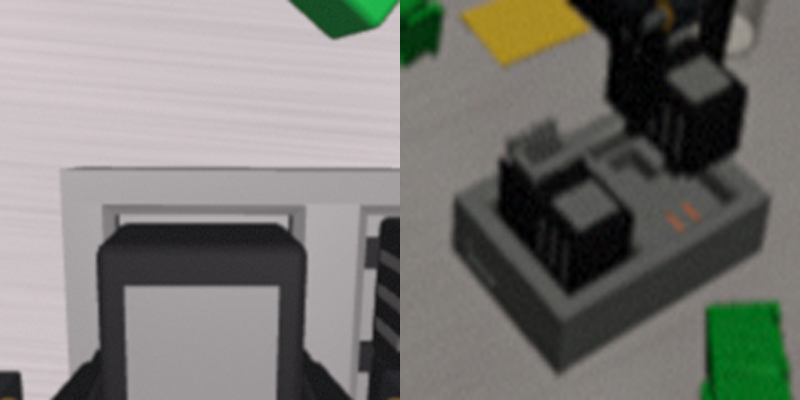

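```bash
python3 - <<'E'
from h import *
P=lambda x,y,z:pix2w('w12',180+x/2,60+y/2,z)
s=env.get_state();t=s['ee_pos'];M=R.from_rotvec(s['tool_rot']).as_matrix();print(t,s['time'],M.round(3)[:,2])
d=np.load('pics/w12.npz')['T']
ex=np.array([np.cos(.0794),np.sin(.0794),0]);ey=np.array([-ex[1],ex[0],0]);c=np.array([.5758,.2368,0])
def loc(p): return ((p-c)@ex*1e3).round(1),((p-c)@ey*1e3).round(1)
for k in((102,206),(306,207)): print('mouth',loc(P(*k,.044)))
for k in((118,213),(292,213)): print('inner',loc(P(*k,.040)))
for k in((66,169),): print('rim corner (63.5,51 exp)',loc(P(*k,.044)))
for k in((128,225),(280,225)): print('bot',loc(P(*k,.078-.004)))
for k in((99,247),(304,247)): print('top',loc(P(*k,.078+.044)))
E
```

```text
[0.57959793 0.23998901 0.07842766] 19.7 [-0.997 -0.08  -0.005]
mouth (np.float64(51.2), np.float64(37.1))
mouth (np.float64(50.9), np.float64(-35.8))
inner (np.float64(48.4), np.float64(31.9))
inner (np.float64(48.4), np.float64(-31.4))
rim corner (63.5,51 exp) (np.float64(64.1), np.float64(49.3))
bot (np.float64(47.8), np.float64(24.5))
bot (np.float64(47.8), np.float64(-22.9))
top (np.float64(47.9), np.float64(26.1))
top (np.float64(48.0), np.float64(-22.9))
```

Request:
{"name": "step_arm", "arguments": {"increments": [[[2,0,0],[0,0,0],0],[[4,0,0],[0,0,0],0],[[4,0,0],[0,0,0],0],[[4,0,0],[0,0,0],0],[[4,0,0],[0,0,0],0]]}}

```text
time: 20.2
ee_pos: [0.5777, 0.2395, 0.0714]
tool_rot: [2.18, 0.088, -2.181]
wrist_force: [-0.3, 0.1, -4.2]
opening: 0.524
```

Aligned to within a millimetre. I'll lower it gently.

Request:
{"name": "step_arm", "arguments": {"increments": [[[4,0,0],[0,0,0],0],[[8,0,0],[0,0,0],0],[[12,0,0],[0,0,0],0],[[16,0,0],[0,0,0],0],[[20,0,0],[0,0,0],0],[[22,0,0],[0,0,0],0],[[22,0,0],[0,0,0],0]]}}

```text
time: 20.9
ee_pos: [0.5774, 0.2394, 0.049]
tool_rot: [2.179, 0.087, -2.181]
wrist_force: [0.8, 0.2, -5.0]
opening: 0.524
```

Request:
{"name": "step_arm", "arguments": {"increments": [[[2,0,0],[0,0,0],0],[[4,0,0],[0,0,0],0],[[6,0,0],[0,0,0],0],[[6,0,0],[0,0,0],0]]}}

```text
time: 21.3
ee_pos: [0.5775, 0.2394, 0.0431]
tool_rot: [2.18, 0.087, -2.181]
wrist_force: [-0.1, 0.5, -4.7]
opening: 0.524
```

Request:
{"name": "step_arm", "arguments": {"increments": [[[1.5,0,0],[0,0,0],0],[[3,0,0],[0,0,0],0],[[4.5,0,0],[0,0,0],0],[[6,0,0],[0,0,0],0],[[6,0,0],[0,0,0],0]]}}

```text
time: 21.8
ee_pos: [0.5775, 0.2394, 0.0372]
tool_rot: [2.18, 0.087, -2.181]
wrist_force: [0.5, -0.4, -5.0]
opening: 0.524
```

Request:
{"name": "step_arm", "arguments": {"increments": [[[1,0,0],[0,0,0],0],[[2,0,0],[0,0,0],0],[[3,0,0],[0,0,0],0],[[4,0,0],[0,0,0],0],[[4,0,0],[0,0,0],0]]}}

```text
time: 22.3
ee_pos: [0.5776, 0.2394, 0.0333]
tool_rot: [2.18, 0.087, -2.181]
wrist_force: [-0.3, 0.1, -5.7]
opening: 0.526
```

Request:
{"name": "step_arm", "arguments": {"increments": [[[1,0,0],[0,0,0],0],[[2,0,0],[0,0,0],0],[[2,0,0],[0,0,0],0]]}}

```text
time: 22.6
ee_pos: [0.5776, 0.2395, 0.0313]
tool_rot: [2.18, 0.087, -2.181]
wrist_force: [-1.6, -0.8, -4.9]
opening: 0.526
```

Request:
{"name": "step_arm", "arguments": {"increments": [[[1,0,0],[0,0,0],0],[[2,0,0],[0,0,0],0],[[2,0,0],[0,0,0],0]]}}

```text
time: 22.9
ee_pos: [0.5776, 0.2394, 0.0293]
tool_rot: [2.18, 0.087, -2.181]
wrist_force: [-0.1, 0.8, -5.9]
opening: 0.525
```

Request:
{"name": "step_arm", "arguments": {"increments": [[[1,0,0],[0,0,0],0],[[1,0,0],[0,0,0],0]]}}

```text
time: 23.1
ee_pos: [0.5777, 0.2395, 0.0284]
tool_rot: [2.18, 0.087, -2.181]
wrist_force: [0.3, -0.4, -4.3]
opening: 0.518
```

Request:
{"name": "step_arm", "arguments": {"increments": [[[1,0,0],[0,0,0],0],[[1,0,0],[0,0,0],0]]}}

```text
time: 23.3
ee_pos: [0.5777, 0.2395, 0.0274]
tool_rot: [2.18, 0.087, -2.181]
wrist_force: [-0.2, -0.3, -3.8]
opening: 0.525
```

Request:
{"name": "step_arm", "arguments": {"increments": [[[1,0,0],[0,0,0],0],[[1,0,0],[0,0,0],0]]}}

```text
time: 23.5
ee_pos: [0.5777, 0.2395, 0.0264]
tool_rot: [2.18, 0.087, -2.181]
wrist_force: [0.0, -0.2, -4.6]
opening: 0.526
```

Request:
{"name": "step_arm", "arguments": {"increments": [[[1,0,0],[0,0,0],0],[[1,0,0],[0,0,0],0]]}}

```text
time: 23.7
ee_pos: [0.578, 0.2395, 0.0257]
tool_rot: [2.181, 0.088, -2.18]
wrist_force: [-0.2, 0.5, -4.2]
opening: 0.523
```

Request:
{"name": "step_arm", "arguments": {"increments": [[[1,0,0],[0,0,0],0],[[1,0,0],[0,0,0],0]]}}

```text
time: 23.9
ee_pos: [0.5782, 0.2396, 0.0257]
tool_rot: [2.181, 0.088, -2.18]
wrist_force: [-2.7, -0.9, 3.3]
opening: 0.521
```

Request:
{"name": "step_arm", "arguments": {"increments": [[[1,0,0],[0,0,0],0],[[1,0,0],[0,0,0],0]]}}

```text
time: 24.1
ee_pos: [0.5782, 0.2397, 0.0257]
tool_rot: [2.181, 0.087, -2.18]
wrist_force: [-5.3, -2.2, 8.4]
opening: 0.524
```

It stops firmly at TCP z = 25.7 mm. That puts the underside at 26 mm, matching the 83 mm deck seen earlier, so it's on the floor. I'll relieve the pressure and let go.

Request:
{"name": "step_arm", "arguments": {"increments": [[[-2,0,0],[0,0,0],0.55],[[-2,0,0],[0,0,0],0.6],[[-2,0,0],[0,0,0],0.65],[[-2,0,0],[0,0,0],0.68],[[-2,0,0],[0,0,0],0.68],[[-2,0,0],[0,0,0],0.68]]}}

```text
time: 24.7
ee_pos: [0.5777, 0.2395, 0.0254]
tool_rot: [2.18, 0.087, -2.181]
wrist_force: [-0.6, -0.4, 1.4]
opening: 0.68
```

Request:
{"name": "step_arm", "arguments": {"increments": [[[-10,0,0],[0,0,0],0.68],[[-30,0,0],[0,0,0],0.68],[[-60,0,0],[0,0,0],0.68],[[-100,0,0],[0,0,0],0.68],[[-140,0,30],[0,0,0],0.68],[[-180,0,70],[0,0,0],0.68],[[-200,0,110],[0,0,0],0.68],[[-200,0,110],[0,0,0],0.68]]}}

```text
time: 25.5
ee_pos: [0.4673, 0.2316, 0.2323]
tool_rot: [2.192, 0.093, -2.171]
wrist_force: [0.6, 0.3, 1.0]
opening: 0.68
```

Request:
{"name": "step_arm", "arguments": {"increments": [[[0,0,0],[0,0,0],0.68],[[0,0,0],[0,0,0],0.68]]}}

```text
time: 25.7
ee_pos: [0.4682, 0.2305, 0.2248]
tool_rot: [2.179, 0.087, -2.181]
wrist_force: [-0.9, -0.3, -0.8]
opening: 0.684
```

```bash
python3 - <<'E'
from h import *
snap('wrist','w13');snap('scene','s13'); s=env.get_state();print(s['ee_pos'],s['time'],s['opening'],s['wrist_force'])
i=cv2.imread('pics/w13.png')[40:240,130:430];b=cv2.imread('pics/s13.png')[170:260,280:415]
cv2.imwrite('pics/c13.png',np.hstack([cv2.resize(x,(400,267),interpolation=2) for x in(i,b)]))
E
```

```text
[0.46820861 0.23039923 0.2238943 ] 25.8 0.6803358639382576 [-0.88982188  0.73823174 -0.69675034]
```

View pics/c13.png

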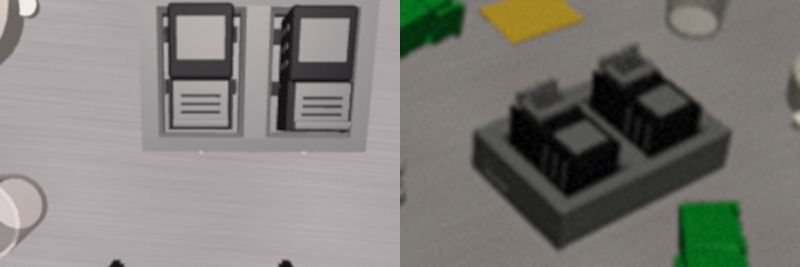

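Both batteries sit level in their bays, the same way round and at the same height: ours at (200,65) and the spare at (318,68). The gripper is clear, so I'm handing in.

```bash
python3 -c "
from plant import env
print(env.hand_in())"
```

```text
the job is handed in; nothing more can be done
None
```

The battery is off the pump and standing in the charger's empty bay, the same way round as the one beside it. The job was handed in at about 26 s with the gripper clear of everything.

- **Release and draw:** I held the release at the bottom with a push of 13–17 N. I drew the battery back about 20 mm in all, with only about 3 N of side force. The picture then showed its tabs between the lips.
- **Lift:** I gripped it across its 50 mm width. After the first 5 mm of lift the wrist force was only about the battery's own weight, so nothing was caught.
- **Setting down:** It met firm contact with its underside at about 26 mm, the height of the bay floor. I pushed no harder than about 8 N, then let go. The last pictures show it level and at the same height as the spare.

**Disagreement:** the real fingertips met the release about 20 mm above the reported TCP. I set the gripping depth from that touch and from the pictures. I last looked closely at the pump before the lift, and I did not separately check the loose items at the end. No move came near them and no unexpected forces showed.

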